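Isolate the test feed, then height-check the converter module under the limit bar

ROBOT

A 7-joint arm with a two-finger parallel gripper is mounted at the origin on the work surface. World frame = base frame: x ahead of the robot, y to its left, z up, the work surface at z = 0. Lengths are in m, angles in rad, forces in N, time in s.
With the tool pointing down it reaches from about 0.4 to 0.85 m from the base axis. Payload 10.4 kg.
Tool frame: the origin (TCP) lies at the very end of the fingers, on their centre line; the grasp point (between the pads) lies 19 mm behind it; y points along the fingers, x is the direction in which the jaws open and shut, and the axes are right-handed (so a half turn about y gives the same grasp; the last joint's range is limited). The gripper opens to 87 mm and grips with 3 to 60 N. Pads are 19 mm wide; open, the fingers measure 117 mm over their backs; the gripper's body (75 mm by 190 mm) begins 51 mm behind the grasp point.
Start: joints at [-1.133, 0.332, -0.065, 1.46, 0.022, 1.35, -0.088], TCP at [0.278, 0.56, 0.223] pointing down, gripper open.
Joint ranges: [-2.6, 2.6], [-0.5, 2.12], [-1.47, 1.34], [0.16, 2.42], [-1.27, 4.41], [0.06, 2.06], [-2.6, 2.6]. Speed limits (rad/s): [2.22, 2.22, 2.79, 2.79, 3.14, 3.14, 3.14].

INTERFACE

Orientations are given as a unit quaternion [x, y, z, w].
In Python, from bench import readout, vision, r gives the robot as it stands.
- The arm moves only by the tool arm_command, never from a script. Its argument "targets" is a list that holds one entry, the list of rows, each a list of 6 numbers: the shift along the tool's x, y, z in m, then the turn, a rotation vector about the tool's x, y, z in degrees. A call has 1 to 12 rows; each row shifts and turns the commanded pose from where the row before left it, along the tool's axes as they then stand; what a row does not reach is not made up. A row lasts 1/12 s, in which the tool goes at most 41.7 mm and 7.16 degrees, less where a joint would pass 70% of its speed; a pose out of reach is approached as far as the arm can. A call is refused whole if a number of a shift passes 0.0417 or a number of a turn 7.16, either way. A call with a gripper value outside its range is refused whole. "hand" is the opening, from 0 (shut) to 1 (fully open), set as the call begins (left out, the last holds). The fingers move at their own pace and stop on an object; "grip_force" is the grip in N (left out, the last holds). Time passes only in rows, so rows that do not move let the fingers close. It gives the time, the measured TCP pose, the force and the opening at its end, in the units of the state.
- readout.read_state(): the state, without advancing time (a new reading comes with each control period).
- vision.camera(name): name is "side" or "top"; returns a dict with "pixels" (420x560x3 uint8, blue, green, red), "fovy" (degrees; the focal length in pixels is half the picture's height over the tangent of half this angle, whatever the lens; pixels are square), "cx", "cy" (the principal point, pixels), "R" (3x3) and "t" (3): a world point X has camera coordinates R X + t. Camera axes: x right, y down, z forward; pixel columns grow to the right and rows downward; lengths in m; the calibration is good to about 2 mm. A picture is of the moment at which its call begins. There is no depth.
- r.close_job(): hands the job in, once; it reports no verdict.
The state is a dict: "time": time; "joint_positions": joint angles; "joint_vel": joint speeds; "joint_torque": joint torques, N m; "ee_pos": TCP position; "eef_rot": TCP orientation; "ft_force": force on the tool from outside, world axes, zero at the start; "torque": the same for the moment, N m; "width": finger opening in m.
Only numpy, scipy, OpenCV 4.12 (cv2) and the standard library are available. Lean on these libraries where they do the work, as an engineer would, in place of code of your own. Each camera call takes 0.05 s, during which the arm holds its last target.

TASK

The converter module in the test nest is finished: before lifting it, isolate the nest's feed by turning the red isolator handle a quarter turn anticlockwise (seen from above) to off, then swing its steel lockout hasp fully out ready for my padlock, and leave both like that. Then lift the module out, set it down gently, flat on the entry side of the height gauge (the end with the flared guides), with its tall black end towards the yellow bar and all of it still short of the bar, and push it along the gauge under the bar, without knocking the bar, until the whole tall body has come out on the far side and it stands flat on the gauge between the guides. Leave everything else on the bench where it is.

Things in the scene. Friction and masses are not known exactly. Their poses are not given: they have to be found in the camera images.
- isolator_box: fixed grey bench isolator box, 125 (x) x 165 (y) x 65 mm high, yellow 90 mm square plate on top (plate top 68 mm above the bench). Origin at the centre of its underside; the handle's vertical axis passes through it. At handle angle 0 the handle bar points along the box's +x. Stands in either of two places, left or right.
- isolator (a joint): angle of the red isolator handle, rad: 0 = on (bar along the box's x), 1.57 = off (end stop), growing anticlockwise seen from above; friction 0.12 N m, stays where left. Handle: straight bar 80 mm long, 24 mm wide, its grip from 13 to 44 mm above the yellow plate (112 mm above the bench at the top), centred on the axis.
- handle_grip (a point): point on the handle's axis, 98 mm above the bench, at mid-height of the grip; its x axis runs along the bar, towards the hasp lug's end.
- hasp (a joint): angle of the steel lockout hasp, rad: 0 = folded in the handle's slot, 1.57 = fully out, square to the handle (end stop). Swings like a penknife blade about a vertical pivot in the handle, 28 mm from the handle axis on the side away from the lug; grows anticlockwise from above, relative to the handle. Friction 0.02 N m, stays where left. Starts within 0.2 of folded
- hasp_lug (a point): centre of the hasp's upright thumb lug, 12 x 12 mm and 28 mm high (84 to 112 mm above the bench), at the blade's free end 92 mm from its pivot; folded, it stands 64 mm from the handle axis along the bar, clear of the bar's end by 18 mm. Push it sideways to swing the hasp.
- nest: fixed grey test nest, plate 210 x 110 x 12 mm with white locating blocks 8 mm high close round the module's corners and nose, and a black contact block reaching 44 mm above the bench just behind its tail. Origin at bench level under the module's nominal centre, axes as the module's (+x to the tall end). Left or right, opposite the isolator box
- module: loose converter module, about 0.45 kg, 150 (x) x 56 (y) mm, 4 mm base plate. Origin: centre of its underside, z up, +x to its tall end. Tall black flat-sided body x -13 to +75 mm, 52 wide, top 42 mm above the underside. Low tail behind: yellow part, and green terminal block 28 x 48 x 26 mm high, rear face flush with the plate's at x = -75 (push here). In the nest, underside 12 mm above the bench
- tall_front (a point): middle of the lower front edge of the tall body, module x = +75 mm, 4 mm above the underside
- tall_back (a point): middle of the lower back edge of the tall body, module x = -13 mm, 4 mm above the underside
- gauge: fixed height gauge: aluminium plate 350 x 130 mm, top 12 mm above the bench, x from -200 (entry end) to +150 mm (exit); push along +x. Origin at bench level under the bar. Black guides 8 mm high from x = -35 to +140, 62 mm apart inside, flaring to about 95 mm apart from x = -35 back to -75; bare plate before that. Blue pillars 28 x 20 mm at y = +-55 carry the bar
- limit_bar: fixed yellow limit bar of the gauge, 12 mm in the gauge's x, 134 mm in its y, 16 mm high; its underside is 45 mm above the gauge plate, its top 73 mm above the bench. Origin at the centre of its underside.
- meter: yellow hand multimeter lying flat, 92 x 178 x 49 mm, leave alone; origin at the centre of its underside
- flux: upright white bottle with a red cap, 44 mm across, 125 mm high, leave alone; origin at its foot
- spool: blue upright spool, 50 mm across, 50 mm high, leave alone; origin at its foot
- bin: blue open parts bin, 90 x 150 x 50 mm, leave alone; origin at the centre of its underside
- driver: yellow screwdriver lying flat, 190 mm long, leave alone
- pump: blue desoldering pump lying flat, 190 mm long, 20 mm thick, leave alone; origin under its middle
- half_built: half-built module without the tall body, plate 150 x 56 mm with a green board and terminal block, 26 mm high, leave alone; origin at the centre of its underside
Things that resemble listed ones, but are neither listed nor needed, are in the scene too. What is shaped like the module but brown or orange is not meant.

How it is judged:
By the outcome, as a careful person would: the job done as asked, in the order asked, and still so for the second after the job is handed in, with the robot touching nothing.
It also fails if it takes over 72 s, if anything falls off the work surface, if the arm or the gripper's body presses on something with over 40 N, if the wrist force passes 120 N, or if a joint passes its speed limit or range.

## Working session

There is one attempt and no reset: what is moved stays moved. The work goes in short steps, Python scripts to look and compute and a tool call to move; the robot and the scene stay as the last step left them, time stands still between calls to the robot, and variables do not carry over. Pictures are saved under pics/ and viewed, and the job is handed in when it is done.

Besides the shell and the picture viewer there is one more tool, called after "Call:" as name([rows], argument=value, ...), one row to a line, values as JSON. arm_command: Moves the arm, as the interface text tells. Its arguments: {"type":"object","properties":{"targets":{"type":"array","items":{"type":"array","items":{"type":"array","items":{"type":"number"}}}},"hand":{"type":"number"},"grip_force":{"type":"number"}},"required":["targets"]}

```bash
ls; mkdir -p pics; python3 - <<'E'
from bench import readout, vision, r
import cv2,numpy as np,pickle
s=readout.read_state(); print({k:np.round(v,4) for k,v in s.items()})
for n in("side","top"):
    c=vision.camera(n); cv2.imwrite(f"pics/{n}0.png",c["pixels"]); pickle.dump(c,open(f"{n}0.pkl","wb"))
    print(n,c["fovy"],c["cx"],c["cy"],np.round(c["R"],4).tolist(),np.round(c["t"],4), [k for k in c])
E
```

```text
pics
{'time': np.float64(0.0), 'joint_positions': array([-1.1326,  0.3329, -0.0647,  1.461 ,  0.0216,  1.3499, -0.0885]), 'joint_vel': array([-0.0016, -0.0008,  0.0007, -0.    , -0.0006,  0.0003,  0.0001]), 'joint_torque': array([ 1.10000e-03, -6.23270e+01,  2.52000e-02, -3.89895e+01,
       -6.12000e-02,  3.97000e-02,  1.00000e-04]), 'ee_pos': array([0.2777, 0.5595, 0.2217]), 'eef_rot': array([ 0.6012,  0.3722, -0.373 , -0.6007]), 'ft_force': array([ 0.2861, -0.2121, -0.5154]), 'torque': array([0.0382, 0.0328, 0.0632]), 'width': np.float64(0.0868)}
side 42.302993003132336 283.1707954077235 201.91034538248402 [[0.8579, -0.5138, -0.0039], [-0.3356, -0.5546, -0.7614], [0.389, 0.6546, -0.6482]] [-0.4096  0.2245  1.551 ] ['pixels', 'fovy', 'cx', 'cy', 'R', 't']
top 55.55299175614441 284.5002242775363 207.16097305299994 [[0.0298, -0.9993, 0.0244], [-0.9973, -0.0313, -0.0665], [0.0673, -0.0224, -0.9975]] [-0.0268  0.4704  1.2044] ['pixels', 'fovy', 'cx', 'cy', 'R', 't']
```

View pics/top0.png

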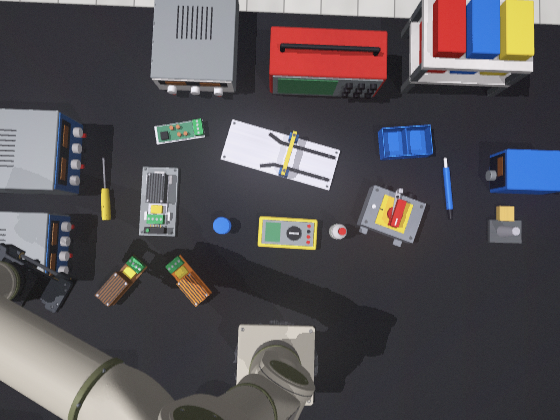

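View pics/side0.png

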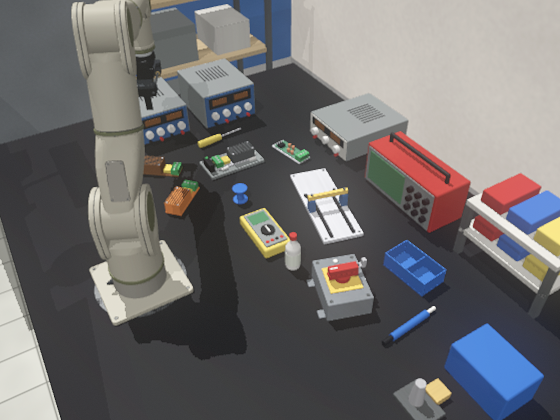

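```bash
cat > h.py <<'E'
import cv2,numpy as np,pickle
from scipy.spatial.transform import Rotation as Rn
def f(c): return 210/np.tan(np.radians(c["fovy"])/2)
def ray(c,u,v):
    R=np.array(c["R"]);t=np.array(c["t"])
    d=R.T@np.array([(u-c["cx"])/f(c),(v-c["cy"])/f(c),1]); o=-R.T@t
    return o,d
def plane(c,u,v,z):
    o,d=ray(c,u,v); return o+d*(z-o[2])/d[2]
def proj(c,X):
    p=np.array(c["R"])@np.array(X)+np.array(c["t"]); return np.array([c["cx"]+f(c)*p[0]/p[2],c["cy"]+f(c)*p[1]/p[2]])
def tri(c1,p1,c2,p2):
    o1,d1=ray(c1,*p1);o2,d2=ray(c2,*p2)
    s=np.linalg.lstsq(np.c_[d1,-d2],o2-o1,rcond=None)[0]
    a=o1+s[0]*d1;b=o2+s[1]*d2; return (a+b)/2,np.linalg.norm(a-b)
def crop(img,x0,y0,x1,y1,k,name):
    cv2.imwrite(name,cv2.resize(img[y0:y1,x0:x1],None,fx=k,fy=k,interpolation=cv2.INTER_CUBIC))
def load(n): return pickle.load(open(n+".pkl","rb"))
def snap(n,tag):
    from bench import vision
    c=vision.camera(n); pickle.dump(c,open(f"{n}{tag}.pkl","wb")); return c
E
python3 - <<'E'
from h import *
t=load("top0");s=load("side0")
a=t["pixels"]; b=s["pixels"]
def cr(i,x,y,w,h,k): return cv2.resize(i[y:y+h,x:x+w],None,fx=k,fy=k,interpolation=cv2.INTER_CUBIC)
cv2.imwrite("pics/c1.png",np.hstack([cr(a,130,160,60,80,6),cr(a,350,175,80,80,5)[:400] if 0 else cv2.resize(a[175:255,352:432],(480,480),interpolation=cv2.INTER_CUBIC)])[:600,:800])
crop(a,215,110,345,195,6,"pics/c2.png")
cv2.imwrite("pics/c3.png",np.hstack([cv2.resize(b[130:190,195:270],(500,400),interpolation=cv2.INTER_CUBIC),cv2.resize(b[250:325,305:380],(300,300),interpolation=cv2.INTER_CUBIC).repeat(1,0)[:300].copy() if 0 else cv2.copyMakeBorder(cv2.resize(b[250:325,305:380],(300,300),interpolation=cv2.INTER_CUBIC),0,100,0,0,0)]))
E
```

```text
(no output)
```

View pics/c1.png

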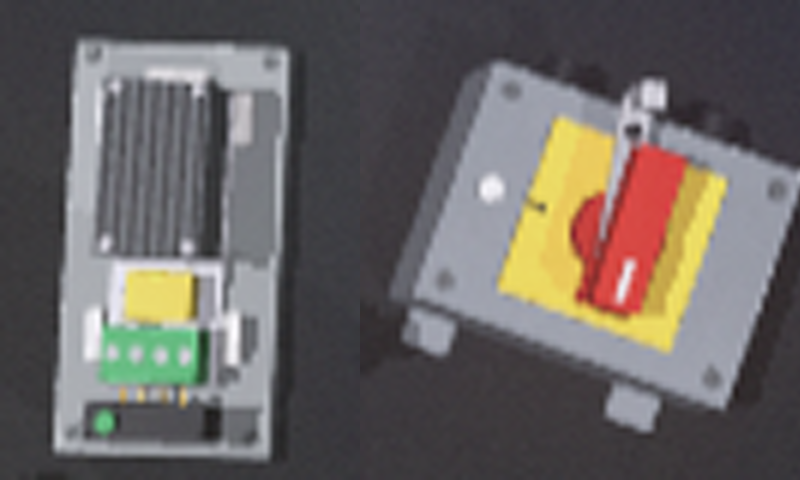

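View pics/c2.png

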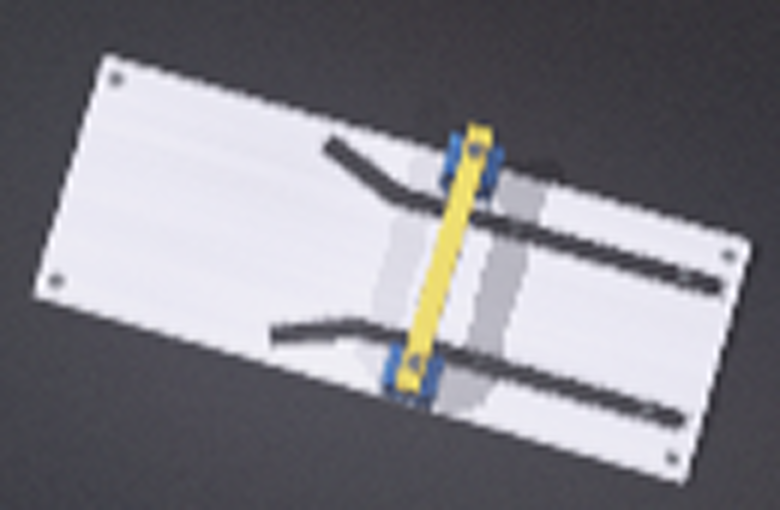

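View pics/c3.png

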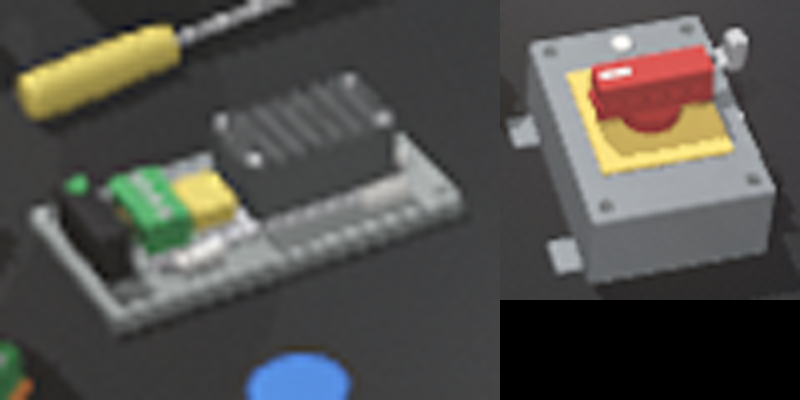

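```bash
python3 - <<'E'
from h import *
for n,(x0,y0,x1,y1) in {"top0":(355,175,432,255),"side0":(300,245,380,325)}.items():
    c=load(n);i=c["pixels"];hsv=cv2.cvtColor(i,cv2.COLOR_BGR2HSV)
    H,S,V=[hsv[...,k].astype(int) for k in range(3)]
    roi=np.zeros(H.shape,bool);roi[y0:y1,x0:x1]=1
    yel=roi&(H>18)&(H<35)&(S>100)&(V>90)
    red=roi&((H<8)|(H>172))&(S>120)
    print(n,yel.sum(),red.sum(),"Vred pct",np.percentile(V[red],[5,25,50,75,95]))
    both=(yel|red).astype(np.uint8)
    for nm,m,z in(("plate",both,.068),("redtop",(red&(V>190)).astype(np.uint8),.112),("red",red.astype(np.uint8),.112)):
        ct=max(cv2.findContours(m,cv2.RETR_EXTERNAL,cv2.CHAIN_APPROX_NONE)[0],key=cv2.contourArea)
        P=np.array([plane(c,u,v,z)[:2] for u,v in ct[:,0]])
        rc=cv2.minAreaRect((P*1000).astype(np.float32)); print(nm,rc)
# gauge plate
c=load("top0");i=c["pixels"];hsv=cv2.cvtColor(i,cv2.COLOR_BGR2HSV)
m=((hsv[...,2]>110)).astype(np.uint8); m[:110]=0;m[195:]=0;m[:,:212]=0;m[:,345:]=0
m=cv2.morphologyEx(m,cv2.MORPH_CLOSE,np.ones((5,5)))
ct=max(cv2.findContours(m,cv2.RETR_EXTERNAL,cv2.CHAIN_APPROX_NONE)[0],key=cv2.contourArea)
P=np.array([plane(c,u,v,.012)[:2] for u,v in ct[:,0]])
print("gauge",cv2.minAreaRect((P*1000).astype(np.float32)))
for u,v in [(103,56),(37,297),(750,240),(686,480)]: print("corner",plane(c,215+u/6,110+v/6,.012))
for u,v in [(481,124),(408,390)]: print("bar",plane(c,215+u/6,110+v/6,.073))
# nest plate
m=((hsv[...,2]>95)).astype(np.uint8); m[:160]=0;m[242:]=0;m[:,:132]=0;m[:,185:]=0
m=cv2.morphologyEx(m,cv2.MORPH_CLOSE,np.ones((9,9)))
ct=max(cv2.findContours(m,cv2.RETR_EXTERNAL,cv2.CHAIN_APPROX_NONE)[0],key=cv2.contourArea)
P=np.array([plane(c,u,v,.012)[:2] for u,v in ct[:,0]])
print("nest",cv2.minAreaRect((P*1000).astype(np.float32)))
for u,v in [(78,40),(288,44),(270,458),(56,452)]: print("nestc",plane(c,130+u/6,160+v/6,.012))
for u,v in [(106,80),(212,84),(208,256),(96,250)]: print("tall",plane(c,130+u/6,160+v/6,.054))
E
```

```text
top0 560 298 Vred pct [142.   190.25 214.   215.   217.  ]
plate ((460.1287841796875, -333.7887878417969), (90.41771697998047, 91.93151092529297), 72.08097076416016)
redtop ((458.1506652832031, -332.72027587890625), (22.492919921875, 77.79058074951172), 73.22925567626953)
red ((460.6298522949219, -324.1266174316406), (42.86796951293945, 80.74945068359375), 70.61634063720703)
side0 420 439 Vred pct [139.9 143.  154.  220.  223. ]
plate ((466.66314697265625, -335.97357177734375), (95.09569549560547, 101.08027648925781), 71.53187561035156)
redtop ((460.1792297363281, -336.1182556152344), (21.01325035095215, 77.4713134765625), 73.64323425292969)
red ((450.55340576171875, -355.2292175292969), (63.10335159301758, 86.91793060302734), 72.52249145507812)
gauge ((643.665771484375, 4.0446929931640625), (350.7784423828125, 151.4549560546875), 75.93280029296875)
corner [0.73955376 0.15824237 0.012     ]
corner [0.61241516 0.187194   0.012     ]
corner [ 0.65490703 -0.17979828  0.012     ]
corner [ 0.52875798 -0.14930915  0.012     ]
bar [ 0.69482552 -0.03587493  0.073     ]
bar [ 0.5615661  -0.00386959  0.073     ]
nest ((478.56805419921875, 373.2540588378906), (109.37313079833984, 211.59593200683594), 89.78839874267578)
nestc [0.58204048 0.42489326 0.012     ]
nestc [0.5835904  0.31824384 0.012     ]
nestc [0.37215725 0.31726695 0.012     ]
nestc [0.37199732 0.42474005 0.012     ]
tall [0.5559948  0.39606085 0.054     ]
tall [0.55574497 0.34411099 0.054     ]
tall [0.4706618 0.3418465 0.054    ]
tall [0.47188302 0.39651865 0.054     ]
```

```bash
cat > plan.py <<'E'
import sys,numpy as np
from scipy.spatial.transform import Rotation as Rn
def plan(x,y,z,yaw=None,nmin=0,step=0.03):
    """yaw = world heading (deg) of tool x axis (mod 180 allowed explicitly by caller)"""
    from bench import readout
    s=readout.read_state();p=s["ee_pos"];R=Rn.from_quat(s["eef_rot"]);M=R.as_matrix()
    y0=np.degrees(np.arctan2(M[1,0],M[0,0]))
    print("pos",np.round(p,4),"yaw",round(y0,2),"tooly",np.round(M[:,1],3),"q",np.round(s["joint_positions"],2),"t",round(float(s["time"]),2),"F",np.round(s["ft_force"],1),"w",round(float(s["width"]),4))
    # target
    if yaw is None: yaw=y0
    dy=(yaw-y0+180)%360-180
    T=Rn.from_euler("z",yaw,degrees=True).as_matrix()@np.array([[1,0,0],[0,0,1],[0,-1,0]]).T
    T=np.array([[np.cos(np.radians(yaw)),0,np.sin(np.radians(yaw))],[np.sin(np.radians(yaw)),0,-np.cos(np.radians(yaw))],[0,-1,0]])
    # columns: x, y(down), z = x cross y
    T[:,1]=[0,0,-1];T[:,2]=np.cross(T[:,0],T[:,1])
    rv=(R.inv()*Rn.from_matrix(T)).as_rotvec()
    D=np.array([x,y,z])-p
    n=int(max(nmin,1,np.ceil(np.linalg.norm(D)/step),np.ceil(np.degrees(np.abs(rv)).max()/6.5)))
    q=Rn.from_rotvec(rv/n);A=np.zeros((3,3));C=M.copy()
    for k in range(n): A+=C;C=C@q.as_matrix()
    d=np.linalg.solve(A,D)
    print("n",n,"row",np.round(d,4).tolist(),np.round(np.degrees(rv)/n,2).tolist(),"dist",round(float(np.linalg.norm(D)),3),"dyaw",round(dy,1))
if __name__=="__main__":
    a=[float(v) for v in sys.argv[1:]]
    plan(*a[:3],yaw=a[3] if len(a)>3 else None,nmin=int(a[4]) if len(a)>4 else 0)
E
for y in 72 -108; do python3 plan.py 0.4595 -0.334 0.2 $y; done
```

```text
pos [0.2778 0.5595 0.2218] yaw 63.6 tooly [-0.    -0.001 -1.   ] q [-1.13  0.33 -0.06  1.46  0.02  1.35 -0.09] t 0.1 F [ 0.3  0.2 -0.4] w 0.0868
n 31 row [-0.0245, 0.0007, -0.0164] [0.0, -0.27, -0.0] dist 0.912 dyaw 8.4
pos [0.2778 0.5595 0.2218] yaw 63.6 tooly [-0.    -0.001 -1.   ] q [-1.13  0.33 -0.06  1.46  0.02  1.35 -0.09] t 0.1 F [ 0.3  0.2 -0.4] w 0.0868
n 31 row [0.0227, 0.0007, -0.0379] [0.0, 5.54, 0.0] dist 0.912 dyaw -171.6
```

```bash
python3 plan.py 0.53 0.12 0.24 -22 
```

```text
pos [0.2778 0.5595 0.2218] yaw 63.6 tooly [-0.    -0.001 -1.   ] q [-1.13  0.33 -0.06  1.46  0.02  1.35 -0.09] t 0.1 F [ 0.3  0.2 -0.4] w 0.0868
n 17 row [0.0037, -0.0011, -0.0325] [0.0, 5.04, -0.0] dist 0.507 dyaw -85.6
```

Call:
arm_command([
  [[0.003, -0.001, -0.032, 0, 5, 0], [0.003, -0.001, -0.032, 0, 5, 0], [0.003, -0.001, -0.032, 0, 5, 0], [0.003, -0.001, -0.032, 0, 5, 0], [0.003, -0.001, -0.032, 0, 5, 0], [0.003, -0.001, -0.032, 0, 5, 0], [0.003, -0.001, -0.032, 0, 5, 0], [0.003, -0.001, -0.032, 0, 5, 0], [0.003, -0.001, -0.032, 0, 5, 0], [0.003, -0.001, -0.032, 0, 5, 0], [0.003, -0.001, -0.032, 0, 5, 0], [0.003, -0.001, -0.032, 0, 5, 0]],
], hand=1)

```text
time: 1.1
ee_pos: [0.5223, 0.282, 0.2341]
eef_rot: [0.707, 0.02, -0.021, -0.707]
ft_force: [0.6, -0.9, 1.3]
width: 0.0873
```

```bash
python3 plan.py 0.4595 -0.334 0.18 -108 
```

```text
pos [0.5223 0.282  0.2341] yaw 3.33 tooly [-0. -0. -1.] q [-0.79  0.26  0.26  1.55 -0.07  1.35 -0.46] t 1.1 F [ 0.6 -0.9  1.3] w 0.0873
n 21 row [0.024, 0.0026, -0.025] [0.0, 5.3, 0.0] dist 0.622 dyaw -111.3
```

Call:
arm_command([
  [[0.024, 0.001, -0.025, 0, 5.3, 0], [0.024, 0.001, -0.025, 0, 5.3, 0], [0.024, 0.001, -0.025, 0, 5.3, 0], [0.024, 0.001, -0.025, 0, 5.3, 0], [0.024, 0.001, -0.025, 0, 5.3, 0], [0.024, 0.001, -0.025, 0, 5.3, 0], [0.024, 0.001, -0.025, 0, 5.3, 0], [0.024, 0.001, -0.025, 0, 5.3, 0], [0.024, 0.001, -0.025, 0, 5.3, 0], [0.024, 0.001, -0.025, 0, 5.3, 0], [0.024, 0.001, -0.025, 0, 5.3, 0], [0.024, 0.001, -0.025, 0, 5.3, 0]],
])

```text
time: 2.1
ee_pos: [0.6455, -0.093, 0.2219]
eef_rot: [0.612, -0.355, 0.355, -0.611]
ft_force: [0.7, -1.1, -0.3]
width: 0.087
```

```bash
python3 plan.py 0.4595 -0.334 0.18 -107.5 11
```

```text
pos [ 0.6455 -0.093   0.2219] yaw -60.26 tooly [-0.001 -0.    -1.   ] q [-0.36  0.43  0.6   1.41 -0.24  1.37 -0.81] t 2.1 F [ 0.7 -1.1 -0.3] w 0.087
n 11 row [0.0198, 0.0038, -0.0204] [0.0, 4.29, 0.0] dist 0.307 dyaw -47.2
```

Call:
arm_command([
  [[0.02, 0.004, -0.02, 0, 4.3, 0], [0.02, 0.004, -0.02, 0, 4.3, 0], [0.02, 0.004, -0.02, 0, 4.3, 0], [0.02, 0.004, -0.02, 0, 4.3, 0], [0.02, 0.004, -0.02, 0, 4.3, 0], [0.02, 0.004, -0.02, 0, 4.3, 0], [0.02, 0.004, -0.02, 0, 4.3, 0], [0.02, 0.004, -0.02, 0, 4.3, 0], [0.02, 0.004, -0.02, 0, 4.3, 0], [0.02, 0.004, -0.02, 0, 4.3, 0], [0.02, 0.004, -0.02, 0, 4.3, 0]],
])

```text
time: 3.02
ee_pos: [0.4645, -0.3353, 0.178]
eef_rot: [-0.418, 0.57, -0.57, 0.418]
ft_force: [0.0, 0.1, 0.7]
width: 0.087
```

```bash
python3 plan.py 0.4595 -0.334 0.13 -107.5 3;python3 plan.py 0.4595 -0.334 0.088 -107.5 6
```

```text
pos [ 0.4645 -0.3353  0.178 ] yaw -107.53 tooly [-0.001  0.    -1.   ] q [-0.16  0.32  0.86  1.7  -0.26  1.24 -1.12] t 3.02 F [0.  0.1 0.7] w 0.087
n 3 row [0.0001, 0.016, -0.0017] [0.01, -0.01, 0.0] dist 0.048 dyaw 0.0
pos [ 0.4645 -0.3353  0.178 ] yaw -107.53 tooly [-0.001  0.    -1.   ] q [-0.16  0.32  0.86  1.7  -0.26  1.24 -1.12] t 3.02 F [0.  0.1 0.7] w 0.087
n 6 row [0.0, 0.015, -0.0009] [0.01, -0.0, 0.0] dist 0.09 dyaw 0.0
```

Call:
arm_command([
  [[0, 0.015, -0.001, 0, 0, 0], [0, 0.015, -0.001, 0, 0, 0], [0, 0.015, -0.001, 0, 0, 0], [0, 0.015, -0.001, 0, 0, 0], [0, 0.015, -0.001, 0, 0, 0], [0, 0.015, 0, 0, 0, 0], [0, 0, 0, 0, 0, 0]],
])

```text
time: 3.6
ee_pos: [0.4595, -0.3317, 0.0857]
eef_rot: [-0.42, 0.571, -0.568, 0.418]
ft_force: [-0.8, -0.3, 0.2]
width: 0.0869
```

```bash
python3 plan.py 0.4595 -0.334 0.087 -107.5 ; python3 - <<'E'
from h import *
c=snap("side","1"); crop(c["pixels"],270,180,420,330,4,"pics/s1.png")
E
```

```text
pos [ 0.4595 -0.3317  0.0857] yaw -107.29 tooly [-0.004  0.002 -1.   ] q [-0.12  0.42  0.81  1.81 -0.34  1.07 -1.05] t 3.6 F [-0.8 -0.3  0.2] w 0.0869
n 1 row [0.0022, -0.0013, 0.0007] [0.26, 0.21, -0.04] dist 0.003 dyaw -0.2
```

View pics/s1.png

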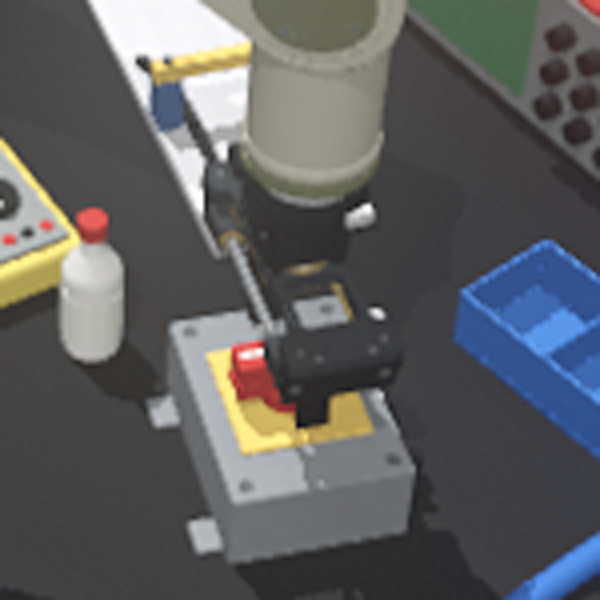

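Fingers straddle the red handle over the yellow plate (crop ~(290,390)). Close.

Call:
arm_command([
  [[0.002, 0, 0, 0, 0, 0], [0, 0, 0, 0, 0, 0], [0, 0, 0, 0, 0, 0], [0, 0, 0, 0, 0, 0], [0, 0, 0, 0, 0, 0], [0, 0, 0, 0, 0, 0], [0, 0, 0, 0, 0, 0]],
], hand=0, grip_force=25)

```text
time: 4.23
ee_pos: [0.4605, -0.3348, 0.0887]
eef_rot: [0.419, -0.569, 0.569, -0.419]
ft_force: [-0.8, 0.6, -1.0]
width: 0.0478
```

Call:
arm_command([
  [[0, 0, 0, 0, 0, 0], [0, 0, 0, 0, 0, 0], [0, 0, 0, 0, 0, 0], [0, 0, 0, 0, 0, 0], [0, 0, 0, 0, 0, 0], [0, 0, 0, 0, 0, 0]],
])

```text
time: 4.73
ee_pos: [0.4605, -0.3348, 0.0885]
eef_rot: [-0.419, 0.569, -0.569, 0.419]
ft_force: [1.1, 0.5, 0.4]
width: 0.0237
```

Call:
arm_command([
  [[0, 0, 0, 0, -6, 0], [0, 0, 0, 0, -6, 0], [0, 0, 0, 0, -6, 0], [0, 0, 0, 0, -6, 0], [0, 0, 0, 0, -6, 0], [0, 0, 0, 0, -6, 0], [0, 0, 0, 0, -6, 0], [0, 0, 0, 0, -6, 0], [0, 0, 0, 0, -6, 0], [0, 0, 0, 0, -6, 0], [0, 0, 0, 0, -6, 0], [0, 0, 0, 0, -6, 0]],
])

```text
time: 5.73
ee_pos: [0.4604, -0.3346, 0.0885]
eef_rot: [-0.674, 0.213, -0.213, 0.675]
ft_force: [0.0, 1.5, 0.8]
width: 0.0239
```

```bash
python3 plan.py 0.4605 -0.3348 0.0885 -17 
```

```text
pos [ 0.4604 -0.3346  0.0885] yaw -35.01 tooly [-0.     0.001 -1.   ] q [ 0.08  0.36  0.56  1.79 -0.22  1.05  0.11] t 5.73 F [0.  1.5 0.8] w 0.0239
n 3 row [0.0001, -0.0, -0.0001] [-0.01, -6.0, -0.01] dist 0.0 dyaw 18.0
```

Call:
arm_command([
  [[0, 0, 0, 0, -6, 0], [0, 0, 0, 0, -6, 0], [0, 0, 0, 0, -6, 0], [0, 0, 0, 0, -1, 0], [0, 0, 0, 0, 0, 0]],
])

```text
time: 6.15
ee_pos: [0.4603, -0.3348, 0.0885]
eef_rot: [-0.7, 0.101, -0.101, 0.7]
ft_force: [0.1, 1.3, -0.0]
width: 0.0239
```

```bash
python3 plan.py 0.4605 -0.3348 0.0885 -17; python3 -c "
from bench import readout;print(readout.read_state()['torque'])" 
```

```text
pos [ 0.4603 -0.3348  0.0885] yaw -16.46 tooly [ 0.     0.001 -1.   ] q [ 0.13  0.35  0.51  1.79 -0.19  1.05  0.42] t 6.15 F [ 0.1  1.3 -0. ] w 0.0239
n 1 row [0.0002, -0.0, 0.0001] [-0.04, 0.54, -0.01] dist 0.0 dyaw -0.5
[ 0.2092641   0.04033252 -0.60789788]
```

Call:
arm_command([
  [[0, 0, 0, 0, 0, 0], [0, 0, 0, 0, 0, 0], [0, 0, 0, 0, 0, 0], [0, -0.02, 0, 0, 0, 0], [0, -0.03, 0, 0, 0, 0], [0, -0.03, 0, 0, 0, 0], [0, -0.03, 0, 0, 0, 0], [0, 0, 0, 0, 0, 0]],
], hand=1)

```text
time: 6.82
ee_pos: [0.4625, -0.3367, 0.2045]
eef_rot: [0.701, -0.098, 0.104, -0.699]
ft_force: [0.7, -0.7, 1.4]
width: 0.0695
```

```bash
python3 plan.py 0.4605 -0.3348 0.1 -108; python3 - <<'E'
from h import *
c=snap("side","2"); crop(c["pixels"],290,230,390,330,5,"pics/s2.png")
c=snap("top","2"); crop(c["pixels"],350,170,440,260,6,"pics/t2.png")
E
```

```text
pos [ 0.4625 -0.3367  0.2045] yaw -16.38 tooly [ 0.007 -0.004 -1.   ] q [ 0.09  0.23  0.53  1.66 -0.12  1.27  0.37] t 6.82 F [ 0.7 -0.7  1.4] w 0.0695
n 15 row [-0.0002, 0.007, -0.0001] [-0.02, 6.11, 0.03] dist 0.104 dyaw -91.6
```

View pics/s2.png

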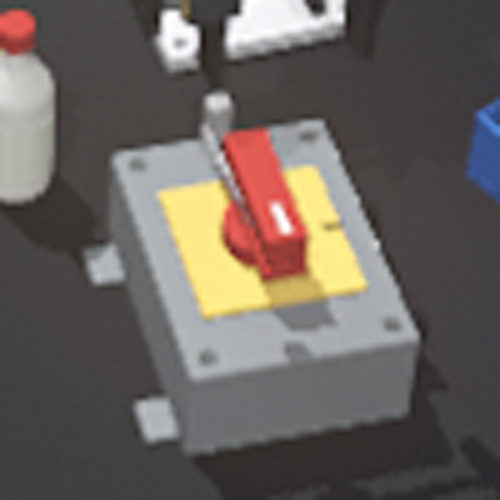

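View pics/t2.png

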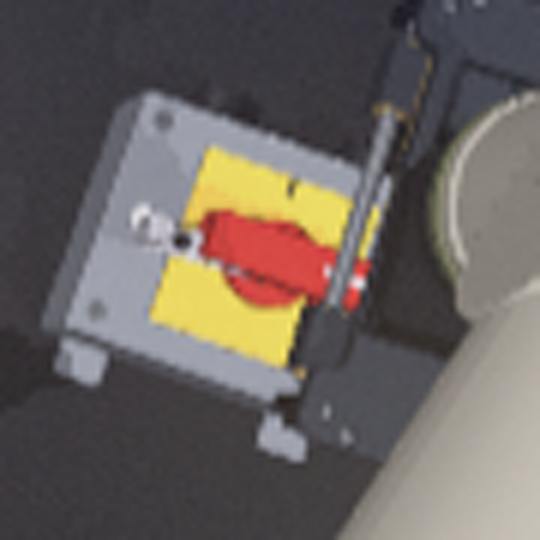

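The handle now lies along the box's y (off); the lug shows in side at ≈(333.5,250) and in top at ≈(374.5,207).

```bash
python3 - <<'E'
from h import *
t=load("top2");s=load("side2")
print(tri(t,(350+147/6,170+220/6),s,(290+217/5,230+97/5)))
print(plane(t,350+147/6,170+220/6,.112),plane(s,290+217/5,230+97/5,.112))
ax=np.array([.4600,-.3345]);h=np.array([np.cos(np.radians(72.5)),np.sin(np.radians(72.5))]);n=np.array([-h[1],h[0]])
pv=ax-.028*h
for a in (0,.1,.2): 
    print(a,pv+.092*(np.cos(a)*h+np.sin(a)*n))
E
```

```text
(array([ 0.47617911, -0.26739905,  0.1079061 ]), np.float64(0.004244802799185887))
[ 0.47398884 -0.2653144   0.112     ] [ 0.47575141 -0.27126365  0.112     ]
0 [ 0.47924517 -0.27346212]
0.1 [ 0.47034738 -0.27113857]
0.2 [ 0.46126208 -0.26971494]
```

```bash
python3 plan.py 0.505 -0.2794 0.16 -113.5 
```

```text
pos [ 0.461  -0.3352  0.1995] yaw -16.34 tooly [ 0.002 -0.001 -1.   ] q [ 0.09  0.24  0.53  1.67 -0.13  1.27  0.37] t 6.92 F [ 0.2  0.4 -1.5] w 0.0774
n 15 row [-0.0021, 0.0026, 0.0049] [-0.01, 6.48, 0.01] dist 0.081 dyaw -97.2
```

Call:
arm_command([
  [[-0.002, 0.002, 0.005, 0, 6.5, 0], [-0.002, 0.002, 0.005, 0, 6.5, 0], [-0.002, 0.002, 0.005, 0, 6.5, 0], [-0.002, 0.002, 0.005, 0, 6.5, 0], [-0.002, 0.002, 0.005, 0, 6.5, 0], [-0.002, 0.002, 0.005, 0, 6.5, 0], [-0.002, 0.002, 0.005, 0, 6.5, 0], [-0.002, 0.002, 0.005, 0, 6.5, 0], [-0.002, 0.002, 0.005, 0, 6.5, 0], [-0.002, 0.002, 0.005, 0, 6.5, 0], [-0.002, 0.002, 0.005, 0, 6.5, 0], [-0.002, 0.002, 0.005, 0, 6.5, 0]],
], hand=0)

```text
time: 7.92
ee_pos: [0.4901, -0.2826, 0.173]
eef_rot: [-0.48, 0.521, -0.519, 0.479]
ft_force: [0.0, 0.1, -0.4]
width: 0.0133
```

```bash
python3 plan.py 0.505 -0.2794 0.15 -113.5 
```

```text
pos [ 0.4901 -0.2826  0.173 ] yaw -94.64 tooly [-0.002  0.001 -1.   ] q [-0.12  0.27  0.66  1.72 -0.17  1.22 -1.06] t 7.92 F [ 0.   0.1 -0.4] w 0.0133
n 3 row [-0.002, 0.0076, 0.0047] [0.04, 6.29, -0.0] dist 0.028 dyaw -18.9
```

Call:
arm_command([
  [[-0.002, 0.008, 0.005, 0, 6.3, 0], [-0.002, 0.008, 0.005, 0, 6.3, 0], [-0.002, 0.008, 0.005, 0, 6.3, 0], [0, 0, 0, 0, 0, 0], [0, 0, 0, 0, 0, 0]],
])

```text
time: 8.33
ee_pos: [0.5055, -0.2797, 0.1492]
eef_rot: [-0.391, 0.59, -0.589, 0.389]
ft_force: [0.3, 0.3, -0.2]
width: 0.0005
```

```bash
python3 plan.py 0.505 -0.2794 0.092 -113.5 4
```

```text
pos [ 0.5055 -0.2797  0.1492] yaw -113.01 tooly [-0.003  0.    -1.   ] q [-0.15  0.33  0.7   1.71 -0.23  1.18 -1.36] t 8.33 F [ 0.3  0.3 -0.2] w 0.0005
n 4 row [-0.0, 0.0143, -0.0001] [0.04, 0.12, 0.01] dist 0.057 dyaw -0.5
```

Call:
arm_command([
  [[0, 0.014, 0, 0, 0, 0], [0, 0.014, 0, 0, 0, 0], [0, 0.014, 0, 0, 0, 0], [0, 0.015, 0, 0, 0, 0], [0, 0, 0, 0, 0, 0]],
])

```text
time: 8.75
ee_pos: [0.5045, -0.2795, 0.0912]
eef_rot: [-0.391, 0.591, -0.589, 0.389]
ft_force: [-0.3, -0.3, -1.1]
width: 0.0005
```

```bash
python3 plan.py 0.505 -0.2794 0.092 -113.5; python3 - <<'E'
from h import *
c=snap("side","3"); crop(c["pixels"],290,230,390,330,5,"pics/s3.png")
from bench import readout
s=readout.read_state();p=s["ee_pos"];M=Rn.from_quat(s["eef_rot"]).as_matrix()
h=np.array([np.cos(np.radians(72.5)),np.sin(np.radians(72.5)),0])
pv=np.array([.46,-.3345,p[2]])-.028*h
cc=M.T@(pv-p); print("pivot tool",cc)
for d in(5,6):
    Q=Rn.from_rotvec([0,np.radians(-d),0]).as_matrix(); print(d,cc-Q@cc)
v=(p-pv)[:2];print("finger angle",np.degrees(np.arctan2(v[1],v[0]))-72.5,np.linalg.norm(v))
E
```

```text
pos [ 0.5045 -0.2795  0.0912] yaw -113.02 tooly [-0.004  0.001 -1.   ] q [-0.12  0.4   0.68  1.77 -0.28  1.07 -1.33] t 8.75 F [-0.3 -0.3 -1.1] w 0.0005
n 1 row [-0.0003, -0.0009, 0.0004] [0.23, 0.48, 0.01] dist 0.001 dyaw -0.5
pivot tool [ 9.57903863e-02  6.44116756e-05 -1.74046688e-02]
5 [-1.15240549e-03 -1.35525272e-20 -8.41491228e-03]
6 [-1.29453352e-03  1.35525272e-20 -1.01081665e-02]
finger angle -15.868882722620711 0.09735874253937778
```

View pics/s3.png

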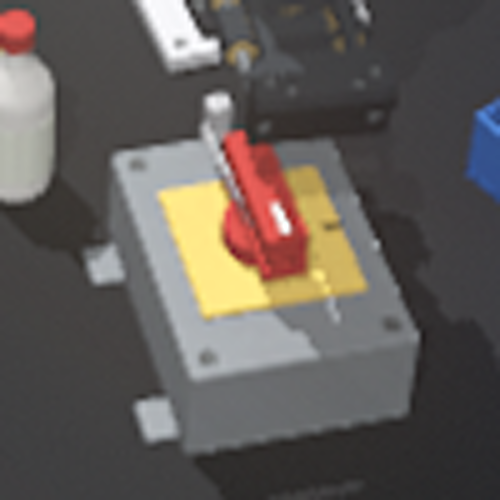

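Call:
arm_command([
  [[-0.0012, 0, -0.0084, 0, -5, 0], [-0.0012, 0, -0.0084, 0, -5, 0], [-0.0012, 0, -0.0084, 0, -5, 0], [-0.0012, 0, -0.0084, 0, -5, 0], [-0.0012, 0, -0.0084, 0, -5, 0], [-0.0012, 0, -0.0084, 0, -5, 0], [-0.0012, 0, -0.0084, 0, -5, 0], [-0.0012, 0, -0.0084, 0, -5, 0], [-0.0012, 0, -0.0084, 0, -5, 0], [-0.0012, 0, -0.0084, 0, -5, 0], [-0.0012, 0, -0.0084, 0, -5, 0], [-0.0012, 0, -0.0084, 0, -5, 0]],
])

```text
time: 9.8
ee_pos: [0.4092, -0.2741, 0.0949]
eef_rot: [-0.633, 0.314, -0.315, 0.633]
ft_force: [0.1, 1.0, -1.3]
width: 0.0007
```

```bash
cat > arc.py <<'E'
from h import *
from bench import readout
s=readout.read_state();p=s["ee_pos"];M=Rn.from_quat(s["eef_rot"]).as_matrix()
h=np.array([np.cos(np.radians(72.5)),np.sin(np.radians(72.5)),0])
pv=np.array([.46,-.3345,p[2]])-.028*h
cc=M.T@(pv-p); print("pivot tool",cc, "F",s["ft_force"],"T",s["torque"],s["time"])
for d in(4,5):
    Q=Rn.from_rotvec([0,np.radians(-d),0]).as_matrix(); print(d,cc-Q@cc)
v=(p-pv)[:2];print("finger angle",np.degrees(np.arctan2(v[1],v[0]))-72.5,np.linalg.norm(v),"yaw",np.degrees(np.arctan2(M[1,0],M[0,0])))
E
python3 arc.py; python3 - <<'E'
from h import *
c=snap("side","4"); crop(c["pixels"],290,230,390,330,5,"pics/s4.png")
E
```

```text
pivot tool [ 0.09497844  0.00011262 -0.01882342] F [ 0.07331865  1.02438563 -1.32260572] T [-0.04084455  0.04190993 -0.03036151] 9.8
4 [-0.00108169  0.         -0.00667121]
5 [-1.27914777e-03 -2.71050543e-20 -8.34954488e-03]
finger angle 43.43495588535468 0.09682580801129455 yaw -52.855159927680944
```

View pics/s4.png

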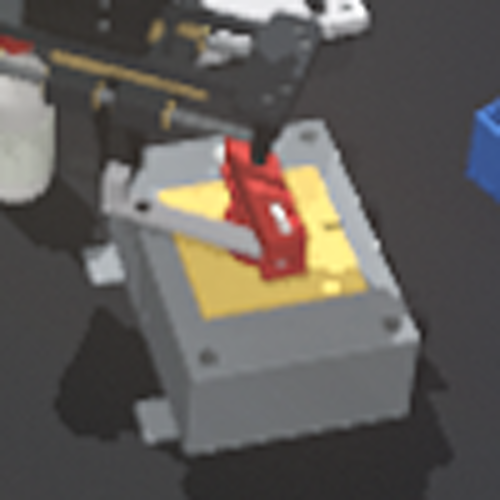

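Call:
arm_command([
  [[-0.0013, 0, -0.0083, 0, -5, 0], [-0.0013, 0, -0.0083, 0, -5, 0], [-0.0013, 0, -0.0083, 0, -5, 0], [-0.0013, 0, -0.0083, 0, -5, 0], [-0.0013, 0, -0.0083, 0, -5, 0], [-0.0013, 0, -0.0083, 0, -5, 0], [-0.0013, 0, -0.0083, 0, -5, 0], [0, 0, 0, 0, 0, 0]],
])

```text
time: 10.52
ee_pos: [0.3665, -0.3146, 0.0946]
eef_rot: [0.699, -0.111, 0.112, -0.698]
ft_force: [-0.0, 0.2, -0.3]
width: -0.0001
```

```bash
python3 arc.py
```

```text
pivot tool [ 0.0953854   0.00015254 -0.01785357] F [-0.00989403  0.21798492 -0.28048937] T [-0.09454511  0.03325469 -0.05275334] 10.5167
4 [-0.00101305  0.         -0.00669724]
5 [-1.19307086e-03 -2.71050543e-20 -8.38132373e-03]
finger angle 78.77745506988899 0.09704199098289093 yaw -18.120968355393273
```

Call:
arm_command([
  [[0, 0, -0.002, 0, 0, 0], [0, 0, -0.002, 0, 0, 0], [0, 0, -0.001, 0, 0, 0], [0, 0, 0, 0, 0, 0]],
])

```text
time: 10.85
ee_pos: [0.3664, -0.3159, 0.0938]
eef_rot: [-0.697, 0.112, -0.112, 0.699]
ft_force: [0.6, 8.2, 6.2]
width: 0.0005
```

```bash
python3 arc.py
```

```text
pivot tool [ 9.51392503e-02 -7.74041816e-05 -1.63532729e-02] F [0.60149521 8.19471314 6.19151532] T [ 1.60006709 -0.09511751  0.0073955 ] 10.85
4 [-0.00090899  0.         -0.00667641]
5 [-1.06324808e-03  1.35525272e-20 -8.35416117e-03]
finger angle 79.48848644943186 0.09653451444813285 yaw -18.258294040347035
```

End stop felt (8 N). Back off, lift, and look.

Call:
arm_command([
  [[0, 0, 0.005, 0, 0, 0], [0, 0, 0.006, 0, 0, 0], [0, -0.02, 0, 0, 0, 0], [0, -0.03, 0, 0, 0, 0], [0, -0.04, 0, 0, 0, 0], [0, -0.04, 0.01, 0, 0, 0]],
])

```text
time: 11.35
ee_pos: [0.3706, -0.2986, 0.2248]
eef_rot: [0.698, -0.114, 0.113, -0.698]
ft_force: [0.9, 0.1, 0.0]
width: 0.0004
```

```bash
python3 plan.py 0.45 0.2 0.22 60; python3 - <<'E'
from h import *
c=snap("side","5"); crop(c["pixels"],290,230,390,330,5,"pics/s5.png")
E
```

```text
pos [ 0.3706 -0.2986  0.2248] yaw -18.42 tooly [-0.002 -0.001 -1.   ] q [ 0.05 -0.02  0.53  1.86  0.01  1.3   0.25] t 11.35 F [0.9 0.1 0. ] w 0.0004
n 17 row [0.0149, 0.0003, 0.0285] [0.0, -4.61, -0.01] dist 0.505 dyaw 78.4
```

View pics/s5.png

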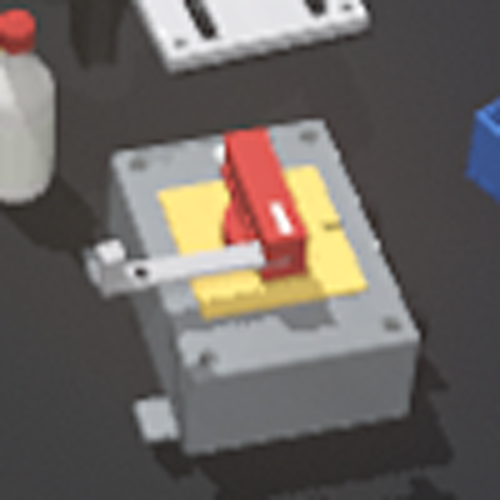

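```bash
python3 plan.py 0.52 0.0 0.22 30 12
```

```text
pos [ 0.3747 -0.298   0.2327] yaw -18.3 tooly [ 0.008 -0.004 -1.   ] q [ 0.05 -0.03  0.53  1.85  0.02  1.31  0.25] t 11.4 F [ 4.7 -0.9  7.7] w 0.0004
n 12 row [0.0142, 0.0011, 0.0247] [0.02, -4.03, 0.04] dist 0.332 dyaw 48.3
```

Call:
arm_command([
  [[0.014, 0.001, 0.025, 0, -4, 0], [0.014, 0.001, 0.025, 0, -4, 0], [0.014, 0.001, 0.025, 0, -4, 0], [0.014, 0.001, 0.025, 0, -4, 0], [0.014, 0.001, 0.025, 0, -4, 0], [0.014, 0.001, 0.025, 0, -4, 0], [0.014, 0.001, 0.025, 0, -4, 0], [0.014, 0.001, 0.025, 0, -4, 0], [0.014, 0.001, 0.025, 0, -4, 0], [0.014, 0.001, 0.025, 0, -4, 0], [0.014, 0.001, 0.025, 0, -4, 0], [0.014, 0.001, 0.025, 0, -4, 0]],
], hand=1)

```text
time: 12.4
ee_pos: [0.5156, 0.0055, 0.2115]
eef_rot: [0.683, 0.183, -0.182, -0.683]
ft_force: [0.3, -0.0, 0.8]
width: 0.0723
```

```bash
python3 plan.py 0.4975 0.3696 0.16 90
```

```text
pos [0.5156 0.0055 0.2115] yaw 29.93 tooly [ 0. -0. -1.] q [-0.29  0.09  0.2   1.77 -0.02  1.28  0.44] t 12.4 F [ 0.3 -0.   0.8] w 0.0723
n 13 row [0.024, 0.004, 0.0169] [0.0, -4.62, -0.0] dist 0.368 dyaw 60.1
```

Call:
arm_command([
  [[0.024, 0.003, 0.017, 0, -4.6, 0], [0.024, 0.003, 0.017, 0, -4.6, 0], [0.024, 0.003, 0.017, 0, -4.6, 0], [0.024, 0.003, 0.017, 0, -4.6, 0], [0.024, 0.003, 0.017, 0, -4.6, 0], [0.024, 0.003, 0.017, 0, -4.6, 0], [0.024, 0.003, 0.017, 0, -4.6, 0], [0.024, 0.003, 0.017, 0, -4.6, 0], [0.024, 0.003, 0.017, 0, -4.6, 0], [0.024, 0.003, 0.017, 0, -4.6, 0], [0.024, 0.003, 0.017, 0, -4.6, 0], [0.024, 0.003, 0.017, 0, -4.6, 0]],
])

```text
time: 13.4
ee_pos: [0.5122, 0.345, 0.1752]
eef_rot: [0.521, 0.478, -0.478, -0.521]
ft_force: [1.0, 0.1, 0.1]
width: 0.0871
```

```bash
python3 plan.py 0.4975 0.3696 0.12 90 5
```

```text
pos [0.5122 0.345  0.1752] yaw 85.15 tooly [ 0. -0. -1.] q [-0.59  0.35 -0.09  1.54  0.03  1.25  0.8 ] t 13.4 F [1.  0.1 0.1] w 0.0871
n 5 row [0.0048, 0.011, 0.0032] [0.0, -0.97, -0.0] dist 0.062 dyaw 4.9
```

Call:
arm_command([
  [[0.005, 0.011, 0.003, 0, -1, 0], [0.005, 0.011, 0.003, 0, -1, 0], [0.005, 0.011, 0.003, 0, -1, 0], [0.005, 0.011, 0.003, 0, -1, 0], [0.005, 0.011, 0.003, 0, -1, 0], [0, 0, 0, 0, 0, 0], [0, 0, 0, 0, 0, 0]],
])

```text
time: 13.98
ee_pos: [0.4991, 0.3684, 0.1198]
eef_rot: [-0.5, -0.499, 0.5, 0.5]
ft_force: [-0.0, 0.0, 0.1]
width: 0.0871
```

```bash
python3 plan.py 0.4975 0.3696 0.028 90 7; python3 - <<'E'
from h import *
c=snap("top","6"); s=snap("side","6")
cv2.imwrite("pics/s6.png",np.hstack([cv2.resize(c["pixels"][150:250,110:210],(400,400),interpolation=3),cv2.resize(s["pixels"][90:190,180:280],(400,400),interpolation=3)]))
t=load("top2");crop(t["pixels"],130,160,190,240,7,"pics/t2b.png")
E
```

```text
pos [0.4991 0.3684 0.1198] yaw 89.96 tooly [-0.001 -0.001 -1.   ] q [-0.62  0.4  -0.11  1.59  0.05  1.15  0.83] t 13.98 F [-0.   0.   0.1] w 0.0871
n 7 row [0.0002, 0.0131, 0.0002] [-0.01, -0.01, -0.01] dist 0.092 dyaw 0.0
```

View pics/s6.png

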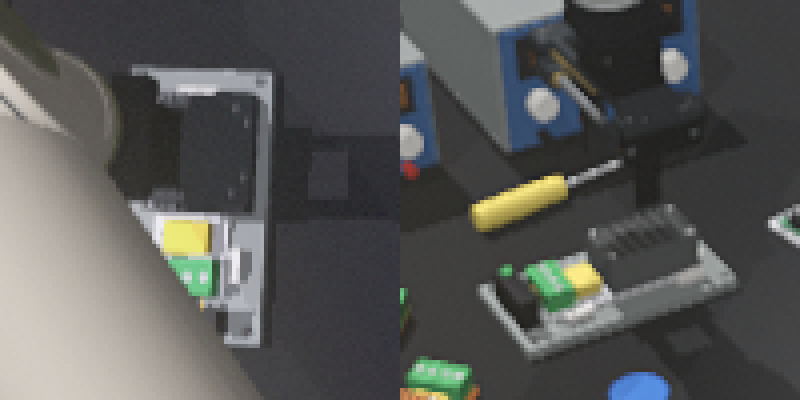

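View pics/t2b.png

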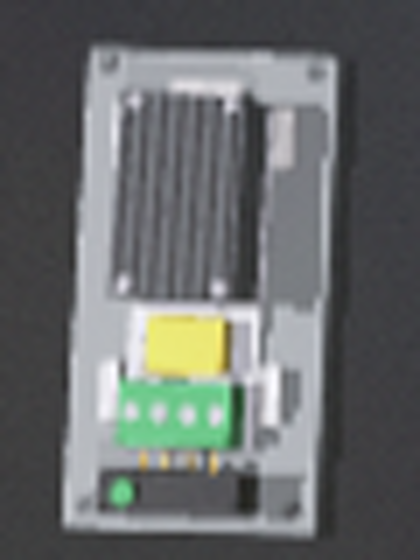

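```bash
python3 - <<'E'
from h import *
c=load("top2")
for n,u,v,z in [("sc fl",132,100,.054),("fr",232,100,.054),("rl",122,285,.054),("rr",218,290,.054),("greenrear L",118,445,.038),("greenrear R",230,445,.038),("greenfront",128,378,.038),("mid",177,193,.054)]: print(n,plane(c,130+u/7-.0,160+v/7,z))
s=load("side0"); # screws in c3: scale 500/75, 400/60 =6.667
S={"rl":(222,122),"rr":(254,158),"fl":(349,80),"fr":(386,118)}
T={"fl":(132,100),"fr":(232,100),"rl":(122,285),"rr":(218,290)}
for k in S: print(k,tri(c,(130+T[k][0]/7,160+T[k][1]/7),s,(195+S[k][0]/6.667,130+S[k][1]/6.667)))
E
```

```text
sc fl [0.55327653 0.39242213 0.054     ]
fr [0.5546784 0.3505029 0.054    ]
rl [0.47482456 0.39249768 0.054     ]
rr [0.4739897  0.35233105 0.054     ]
greenrear L [0.40785019 0.39572834 0.038     ]
greenrear R [0.4092849  0.34852941 0.038     ]
greenfront [0.43642892 0.39300788 0.038     ]
mid [0.51443266 0.37154575 0.054     ]
rl (array([0.47756514, 0.39118616, 0.05352777]), np.float64(0.006130758222439516))
rr (array([0.4765948 , 0.35076317, 0.05455488]), np.float64(0.005980230714926214))
fl (array([0.55585145, 0.39148682, 0.05296867]), np.float64(0.005480213889030447))
fr (array([0.55701181, 0.35011129, 0.05174272]), np.float64(0.00453160781253614))
```

Call:
arm_command([
  [[0.002, 0.013, 0, 0, 0, 0], [0, 0.013, 0, 0, 0, 0], [0, 0.013, 0, 0, 0, 0], [0, 0.013, 0, 0, 0, 0], [0, 0.013, 0, 0, 0, 0], [0, 0.013, 0, 0, 0, 0], [0, 0.012, 0, 0, 0, 0], [0, 0, 0, 0, 0, 0]],
])

```text
time: 14.75
ee_pos: [0.4978, 0.3699, 0.0272]
eef_rot: [-0.5, -0.499, 0.502, 0.5]
ft_force: [-0.1, -0.2, -0.3]
width: 0.0872
```

Call:
arm_command([
  [[0, 0, 0, 0, 0, 0], [0, 0, 0, 0, 0, 0], [0, 0, 0, 0, 0, 0], [0, 0, 0, 0, 0, 0], [0, 0, 0, 0, 0, 0], [0, 0, 0, 0, 0, 0], [0, 0, 0, 0, 0, 0], [0, 0, 0, 0, 0, 0], [0, 0, 0, 0, 0, 0]],
], hand=0, grip_force=25)

```text
time: 15.5
ee_pos: [0.4994, 0.3714, 0.031]
eef_rot: [0.5, 0.5, -0.5, -0.5]
ft_force: [0.3, 1.0, 2.4]
width: 0.0516
```

```bash
python3 plan.py 0.4975 0.3696 0.16 90
```

```text
pos [0.4994 0.3714 0.031 ] yaw 90.01 tooly [ 0.001  0.001 -1.   ] q [-0.62  0.5  -0.11  1.66  0.06  0.99  0.81] t 15.5 F [0.3 1.  2.4] w 0.0516
n 5 row [-0.0003, -0.0258, 0.0004] [0.01, 0.0, 0.01] dist 0.129 dyaw -0.0
```

Call:
arm_command([
  [[0, 0, 0, 0, 0, 0], [0, -0.005, 0, 0, 0, 0], [0, -0.01, 0, 0, 0, 0], [0, -0.015, 0, 0, 0, 0], [0, -0.02, 0, 0, 0, 0], [0, -0.02, 0, 0, 0, 0], [0, -0.02, 0, 0, 0, 0], [0, -0.02, 0, 0, 0, 0], [0, 0, 0, 0, 0, 0], [0, 0, 0, 0, 0, 0]],
], grip_force=35)

```text
time: 16.33
ee_pos: [0.4996, 0.3709, 0.1411]
eef_rot: [0.5, 0.5, -0.499, -0.5]
ft_force: [-0.8, 0.5, -5.2]
width: 0.0512
```

```bash
python3 plan.py 0.65 0.08 0.16 -14; python3 - <<'E'
from h import *
c=snap("top","7"); s=snap("side","7")
cv2.imwrite("pics/s7.png",np.hstack([cv2.resize(c["pixels"][150:250,110:210],(400,400),interpolation=3),cv2.resize(s["pixels"][70:190,170:290],(400,400),interpolation=3)]))
E
```

```text
pos [0.4996 0.3709 0.1411] yaw 89.98 tooly [ 0.001  0.001 -1.   ] q [-0.62  0.38 -0.12  1.57  0.05  1.19  0.83] t 16.33 F [-0.8  0.5 -5.2] w 0.0512
n 16 row [-0.0057, -0.0012, -0.0229] [0.0, 6.5, 0.01] dist 0.328 dyaw -104.0
```

View pics/s7.png

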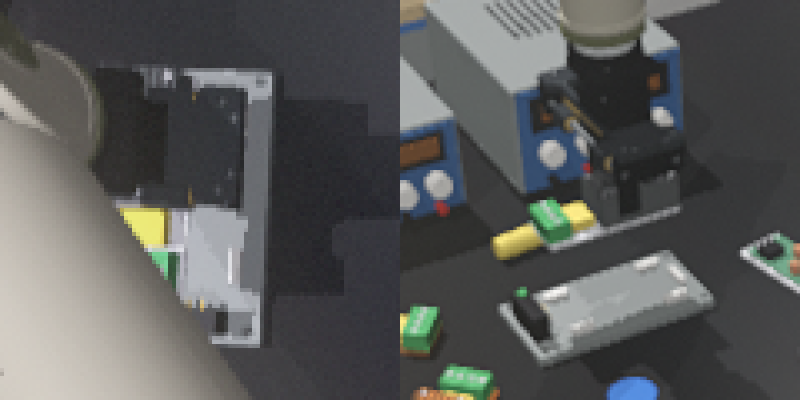

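Call:
arm_command([
  [[-0.006, -0.001, -0.023, 0, 6.5, 0], [-0.006, -0.001, -0.023, 0, 6.5, 0], [-0.006, -0.001, -0.023, 0, 6.5, 0], [-0.006, -0.001, -0.023, 0, 6.5, 0], [-0.006, -0.001, -0.023, 0, 6.5, 0], [-0.006, -0.001, -0.023, 0, 6.5, 0], [-0.006, -0.001, -0.023, 0, 6.5, 0], [-0.006, -0.001, -0.023, 0, 6.5, 0], [-0.006, -0.001, -0.023, 0, 6.5, 0], [-0.006, -0.001, -0.023, 0, 6.5, 0], [-0.006, -0.001, -0.023, 0, 6.5, 0], [-0.006, -0.001, -0.023, 0, 6.5, 0]],
])

```text
time: 17.43
ee_pos: [0.667, 0.1662, 0.1501]
eef_rot: [0.704, 0.071, -0.073, -0.703]
ft_force: [0.3, 0.0, -5.1]
width: 0.0518
```

```bash
python3 plan.py 0.6528 0.0795 0.12 -14
```

```text
pos [0.667  0.1662 0.1501] yaw 11.67 tooly [-0.003 -0.001 -1.   ] q [-0.46  0.52  0.22  1.37 -0.11  1.27 -0.04] t 17.43 F [ 0.3  0.  -5.1] w 0.0518
n 4 row [-0.0043, 0.0076, -0.0217] [0.02, 6.42, -0.04] dist 0.093 dyaw -25.7
```

Call:
arm_command([
  [[-0.004, 0.006, -0.018, 0, 5.2, 0], [-0.004, 0.006, -0.018, 0, 5.2, 0], [-0.004, 0.006, -0.018, 0, 5.2, 0], [-0.004, 0.006, -0.018, 0, 5.2, 0], [-0.004, 0.006, -0.016, 0, 5, 0], [0, 0, 0, 0, 0, 0], [0, 0, 0, 0, 0, 0]],
])

```text
time: 18.02
ee_pos: [0.6492, 0.0785, 0.1205]
eef_rot: [0.703, -0.087, 0.084, -0.701]
ft_force: [-0.2, 1.2, -3.9]
width: 0.0519
```

```bash
python3 plan.py 0.6528 0.0795 0.06 -14; python3 - <<'E'
from h import *
c=snap("top","8"); s=snap("side","8")
cv2.imwrite("pics/s8.png",np.hstack([cv2.resize(c["pixels"][100:200,210:310],(400,400),interpolation=3),cv2.resize(s["pixels"][120:240,250:370],(400,400),interpolation=3)]))
E
```

```text
pos [0.6492 0.0785 0.1205] yaw -13.88 tooly [-0.003 -0.001 -1.   ] q [-0.43  0.48  0.32  1.51 -0.15  1.18 -0.33] t 18.02 F [-0.2  1.2 -3.9] w 0.0519
n 3 row [0.0011, 0.0202, 0.0006] [0.04, 0.04, -0.06] dist 0.061 dyaw -0.1
```

View pics/s8.png

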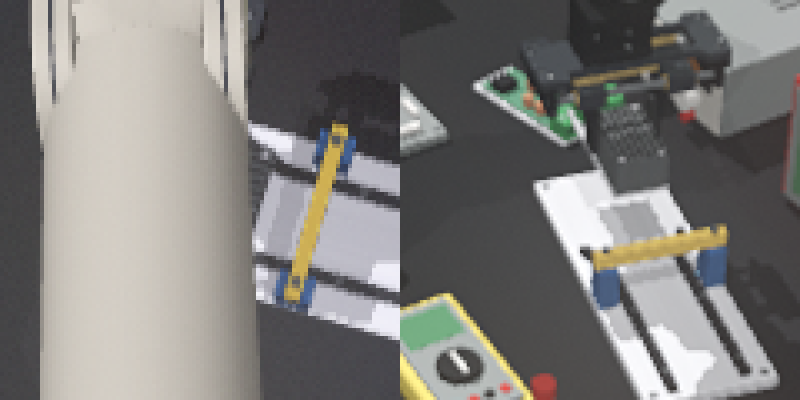

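Call:
arm_command([
  [[0.001, 0.015, 0.0005, 0, 0, 0], [0.001, 0.015, 0.0005, 0, 0, 0], [0.001, 0.015, 0.0005, 0, 0, 0], [0, 0.015, 0, 0, 0, 0], [0, 0.012, 0, 0, 0, 0], [0, 0.006, 0, 0, 0, 0], [0, 0, 0, 0, 0, 0], [0, 0, 0, 0, 0, 0]],
])

```text
time: 18.78
ee_pos: [0.6539, 0.081, 0.0447]
eef_rot: [-0.702, 0.085, -0.085, 0.702]
ft_force: [0.2, 0.3, -4.6]
width: 0.0518
```

```bash
python3 plan.py 0.6528 0.0795 0.0325 -14; python3 - <<'E'
from h import *
s=snap("side","9")
crop(s["pixels"],260,120,370,230,5,"pics/s9.png")
E
```

```text
pos [0.6539 0.081  0.0447] yaw -13.77 tooly [ 0.  0. -1.] q [-0.41  0.56  0.3   1.56 -0.18  1.05 -0.31] t 18.78 F [ 0.2  0.3 -4.6] w 0.0518
n 1 row [-0.0007, 0.0122, -0.0017] [-0.01, 0.23, 0.0] dist 0.012 dyaw -0.2
```

View pics/s9.png

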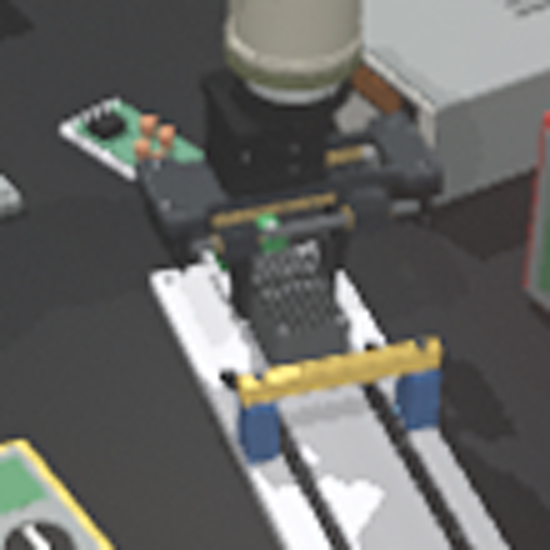

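Call:
arm_command([
  [[-0.0005, 0.003, 0, 0, 0.2, 0], [0, 0.003, 0, 0, 0, 0], [0, 0.003, 0, 0, 0, 0], [0, 0.002, 0, 0, 0, 0], [0, 0.001, 0, 0, 0, 0], [0, 0, 0, 0, 0, 0], [0, 0, 0, 0, 0, 0]],
])

```text
time: 19.42
ee_pos: [0.6533, 0.0808, 0.0325]
eef_rot: [-0.702, 0.086, -0.086, 0.702]
ft_force: [-0.3, -0.2, -5.2]
width: 0.0519
```

Call:
arm_command([
  [[0, 0.001, 0, 0, 0, 0], [0, 0.0005, 0, 0, 0, 0], [0, 0, 0, 0, 0, 0]],
])

```text
time: 19.67
ee_pos: [0.6534, 0.0808, 0.0311]
eef_rot: [-0.702, 0.086, -0.086, 0.702]
ft_force: [-0.4, -0.1, -5.2]
width: 0.0514
```

Call:
arm_command([
  [[0, 0.0005, 0, 0, 0, 0], [0, 0.0005, 0, 0, 0, 0], [0, 0, 0, 0, 0, 0]],
])

```text
time: 19.92
ee_pos: [0.6534, 0.0808, 0.031]
eef_rot: [-0.702, 0.086, -0.086, 0.702]
ft_force: [-5.5, 0.5, 5.7]
width: 0.0519
```

Call:
arm_command([
  [[0, 0, 0, 0, 0, 0], [0, 0, 0, 0, 0, 0], [0, 0, 0, 0, 0, 0], [0, 0, 0, 0, 0, 0], [0, -0.01, 0, 0, 0, 0], [0, -0.02, 0, 0, 0, 0], [0, -0.03, 0, 0, 0, 0], [0, -0.03, 0, 0, 0, 0]],
], hand=1)

```text
time: 20.58
ee_pos: [0.6529, 0.0806, 0.1213]
eef_rot: [0.702, -0.087, 0.086, -0.702]
ft_force: [0.9, 0.2, 0.3]
width: 0.0862
```

```bash
python3 - <<'E'
import numpy as np
o=np.array([.628,-.020]);u=np.array([-.242,-.970])
for x in(-.235,-.215): print(x,o+u*x)
E
python3 plan.py 0.6849 0.208 0.12 -14; python3 - <<'E'
from h import *
s=snap("side","10")
crop(s["pixels"],260,120,370,230,5,"pics/s10.png")
E
```

```text
-0.235 [0.68487 0.20795]
-0.215 [0.68003 0.18855]
pos [0.6529 0.0806 0.1213] yaw -14.01 tooly [-0.001 -0.    -1.   ] q [-0.43  0.48  0.32  1.5  -0.16  1.18 -0.33] t 20.58 F [0.9 0.2 0.3] w 0.0862
n 5 row [0.0001, 0.0002, 0.0263] [0.01, -0.0, -0.01] dist 0.131 dyaw 0.0
```

View pics/s10.png

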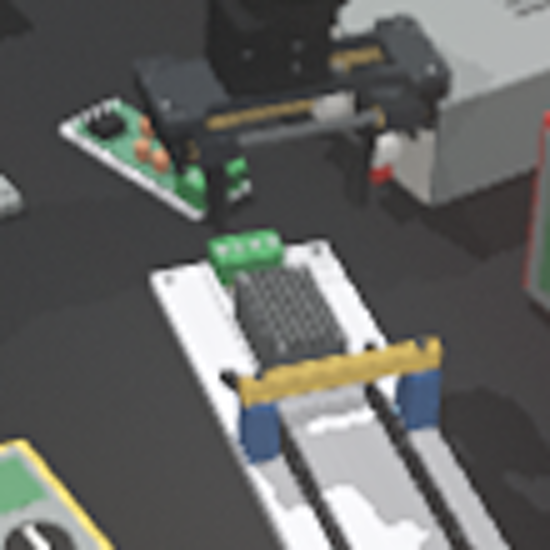

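```bash
python3 - <<'E'
from h import *
c=load("top0")
for p in[(205,119),(206,135),(157,144),(154,126)]: print(plane(c,*p,.01))
E
```

```text
[0.73807745 0.24261348 0.01      ]
[0.68780671 0.23736453 0.01      ]
[0.65427083 0.38651854 0.01      ]
[0.71027808 0.39859209 0.01      ]
```

Call:
arm_command([
  [[0, 0, 0.028, 0, 0, 0], [0, 0, 0.028, 0, 0, 0], [0, 0, 0.028, 0, 0, 0], [0, 0, 0.027, 0, 0, 0], [0, 0, 0, 0, 0, 0], [0, 0, 0, 0, 0, 0], [0, 0, 0, 0, 0, 0]],
], hand=0.2)

```text
time: 21.22
ee_pos: [0.6803, 0.1876, 0.1204]
eef_rot: [0.702, -0.086, 0.087, -0.702]
ft_force: [0.7, -0.9, 0.2]
width: 0.0485
```

```bash
python3 plan.py 0.680 0.1886 0.023 -14 6
```

```text
pos [0.6803 0.1876 0.1204] yaw -14.03 tooly [ 0.    -0.001 -1.   ] q [-0.53  0.58  0.29  1.35 -0.17  1.23 -0.47] t 21.22 F [ 0.7 -0.9  0.2] w 0.0485
n 6 row [-0.0001, 0.0162, 0.0002] [0.01, -0.0, 0.01] dist 0.097 dyaw 0.0
```

Call:
arm_command([
  [[0, 0.014, 0.0005, 0, 0, 0], [0, 0.014, 0, 0, 0, 0], [0, 0.014, 0, 0, 0, 0], [0, 0.014, 0, 0, 0, 0], [0, 0.014, 0, 0, 0, 0], [0, 0.013, 0, 0, 0, 0], [0, 0.013, 0, 0, 0, 0], [0, 0, 0, 0, 0, 0]],
])

```text
time: 21.88
ee_pos: [0.6784, 0.1885, 0.0202]
eef_rot: [0.703, -0.088, 0.085, -0.701]
ft_force: [-0.6, 0.1, -0.6]
width: 0.0173
```

```bash
python3 plan.py 0.680 0.1886 0.023 -14; python3 - <<'E'
from h import *
s=snap("side","11");t=snap("top","11")
cv2.imwrite("pics/s11.png",np.hstack([cv2.resize(t["pixels"][100:200,210:310],(400,400),interpolation=3),cv2.resize(s["pixels"][120:230,260:370],(400,400),interpolation=3)]))
E
```

```text
pos [0.6784 0.1885 0.0202] yaw -14.0 tooly [-0.004 -0.001 -1.   ] q [-0.52  0.68  0.27  1.43 -0.19  1.06 -0.46] t 21.88 F [-0.6  0.1 -0.6] w 0.0173
n 1 row [0.0015, -0.0028, 0.0005] [0.14, 0.0, -0.23] dist 0.003 dyaw -0.0
```

View pics/s11.png

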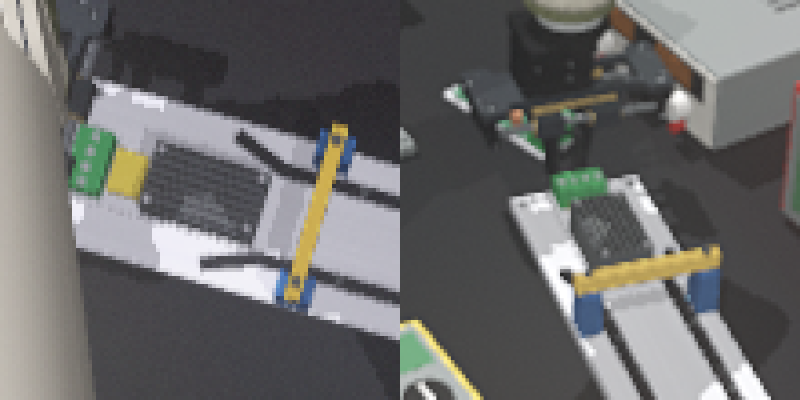

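Call:
arm_command([
  [[0, -0.002, -0.005, 0, 0, 0], [0, 0, -0.005, 0, 0, 0], [0, 0, -0.004, 0, 0, 0], [0, 0, -0.004, 0, 0, 0], [0, 0, -0.005, 0, 0, 0], [0, 0, -0.005, 0, 0, 0], [0, 0, -0.006, 0, 0, 0], [0, 0, -0.006, 0, 0, 0], [0, 0, -0.006, 0, 0, 0], [0, 0, -0.006, 0, 0, 0], [0, 0, 0, 0, 0, 0]],
])

```text
time: 22.9
ee_pos: [0.6683, 0.138, 0.0273]
eef_rot: [-0.701, 0.086, -0.087, 0.702]
ft_force: [0.5, 0.0, 0.6]
width: 0.0177
```

```bash
cat > g.py <<'E'
import sys
from h import *
from bench import readout
s=readout.read_state();p=s["ee_pos"][:2]-np.array([.628,-.020]);th=np.radians(-104)
print("gauge xy",p@[np.cos(th),np.sin(th)],p@[-np.sin(th),np.cos(th)],"z",s["ee_pos"][2],"F",np.round(s["ft_force"],1),s["time"])
k=sys.argv[1]
s=snap("side",k);t=snap("top",k)
cv2.imwrite(f"pics/s{k}.png",np.hstack([cv2.resize(t["pixels"][105:205,220:345],(500,400),interpolation=3),cv2.resize(s["pixels"][140:260,270:370],(300,360),interpolation=3).repeat(1,0) if 0 else cv2.copyMakeBorder(cv2.resize(s["pixels"][140:260,275:375],(300,360),interpolation=3),0,40,0,0,0)]))
E
python3 g.py 12
```

```text
gauge xy -0.16306851378796827 0.000912558113821349 z 0.02729416732282642 F [0.5 0.  0.6] 22.9
```

View pics/s12.png

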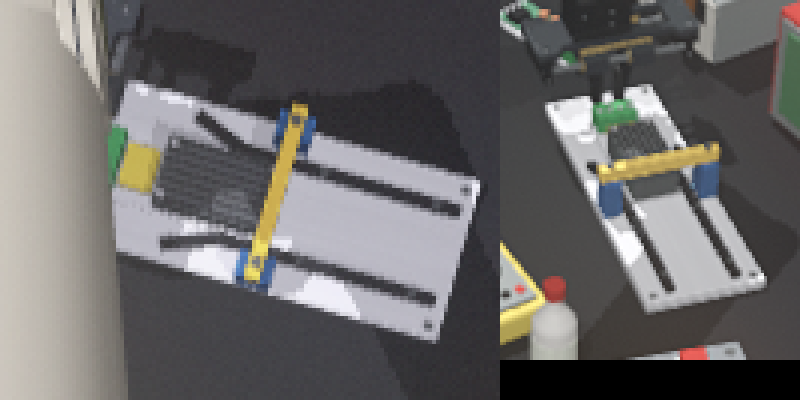

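Call:
arm_command([
  [[0, 0, 0.004, 0, 0, 0], [-0.001, 0.004, 0, 0, 0, 0], [0, 0, -0.004, 0, 0, 0], [0, 0, -0.004, 0, 0, 0], [0, 0, -0.005, 0, 0, 0], [0, 0, -0.006, 0, 0, 0], [0, 0, -0.006, 0, 0, 0], [0, 0, -0.006, 0, 0, 0], [0, 0, -0.006, 0, 0, 0], [0, 0, -0.006, 0, 0, 0], [0, 0, -0.006, 0, 0, 0], [0, 0, 0, 0, 0, 0]],
])

```text
time: 24.0
ee_pos: [0.6556, 0.0929, 0.0222]
eef_rot: [0.702, -0.087, 0.087, -0.701]
ft_force: [-0.3, -0.8, -0.0]
width: 0.0171
```

```bash
python3 g.py 13
```

```text
gauge xy -0.11624739611839273 -0.0005143405094166602 z 0.02215163231625714 F [-0.3 -0.8 -0. ] 24.0
```

View pics/s13.png

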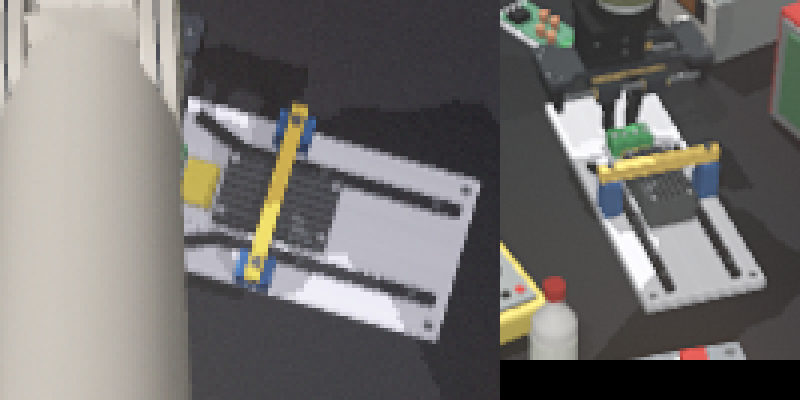

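Call:
arm_command([
  [[0, 0, -0.005, 0, 0, 0], [0, 0, -0.006, 0, 0, 0], [0, 0, -0.006, 0, 0, 0], [0, 0, -0.006, 0, 0, 0], [0, 0, -0.006, 0, 0, 0], [0, 0, -0.006, 0, 0, 0], [0, 0, -0.006, 0, 0, 0], [0, 0, -0.006, 0, 0, 0], [0, 0, -0.006, 0, 0, 0], [0, 0, -0.005, 0, 0, 0], [0, 0, -0.004, 0, 0, 0], [0, 0, 0, 0, 0, 0]],
])

```text
time: 25.1
ee_pos: [0.6406, 0.0335, 0.0221]
eef_rot: [0.702, -0.087, 0.087, -0.702]
ft_force: [1.1, -0.0, -0.0]
width: 0.0175
```

```bash
python3 g.py 14
```

```text
gauge xy -0.054919083906450984 -0.0007224762460998554 z 0.02208708505684673 F [ 1.1 -0.  -0. ] 25.1
```

View pics/s14.png

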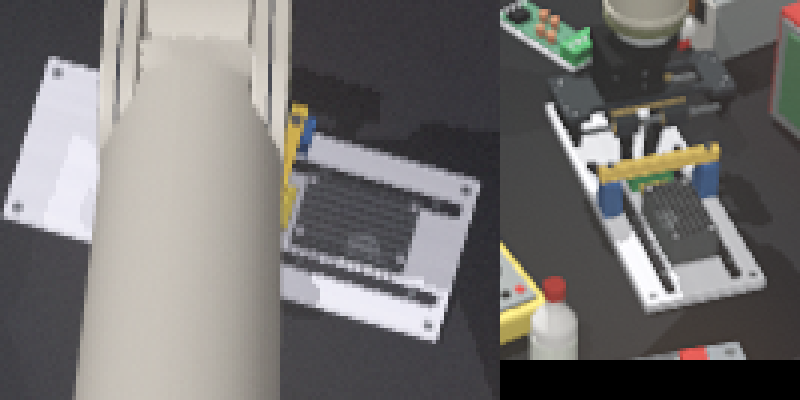

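Call:
arm_command([
  [[0, 0, -0.003, 0, 0, 0], [0, 0, -0.003, 0, 0, 0], [0, 0, 0, 0, 0, 0], [0, 0, 0.01, 0, 0, 0], [0, 0, 0.02, 0, 0, 0], [0, 0, 0.03, 0, 0, 0], [0, -0.03, 0.03, 0, 0, 0], [0, -0.04, 0.02, 0, 0, 0], [0, -0.04, 0.02, 0, 0, 0], [0, -0.03, 0.02, 0, 0, 0], [0, 0, 0, 0, 0, 0]],
])

```text
time: 26.12
ee_pos: [0.6778, 0.1782, 0.1635]
eef_rot: [-0.7, 0.081, -0.087, 0.704]
ft_force: [0.2, 1.2, 0.3]
width: 0.0174
```

```bash
python3 plan.py 0.58 0.35 0.25 30
```

```text
pos [0.6778 0.1782 0.1635] yaw -13.7 tooly [ 0.01   0.005 -1.   ] q [-0.52  0.53  0.29  1.34 -0.16  1.29 -0.46] t 26.12 F [0.2 1.2 0.3] w 0.0174
n 8 row [-0.0103, -0.0108, 0.0231] [-0.03, -5.46, 0.08] dist 0.216 dyaw 43.7
```

Call:
arm_command([
  [[-0.01, -0.011, 0.023, 0, -5.5, 0], [-0.01, -0.011, 0.023, 0, -5.5, 0], [-0.01, -0.011, 0.023, 0, -5.5, 0], [-0.01, -0.011, 0.023, 0, -5.5, 0], [-0.01, -0.011, 0.023, 0, -5.5, 0], [-0.01, -0.011, 0.023, 0, -5.5, 0], [-0.01, -0.011, 0.023, 0, -5.5, 0], [-0.01, -0.011, 0.023, 0, -5.5, 0], [0, 0, 0, 0, 0, 0]],
])

```text
time: 26.87
ee_pos: [0.5771, 0.3495, 0.2465]
eef_rot: [-0.68, -0.188, 0.187, 0.683]
ft_force: [-0.3, 1.2, 0.5]
width: 0.0175
```

```bash
python3 - <<'E'
from h import *
from bench import readout
print(readout.read_state()["ee_pos"])
s=snap("side","15");t=snap("top","15")
cv2.imwrite("pics/t15.png",t["pixels"]);cv2.imwrite("pics/s15.png",s["pixels"])
crop(t["pixels"],215,110,345,195,6,"pics/g15.png")
cv2.imwrite("pics/i15.png",np.hstack([cv2.resize(t["pixels"][175:255,352:432],(400,400),interpolation=3),cv2.resize(s["pixels"][240:340,290:390],(400,400),interpolation=3)]))
E
```

```text
[0.57711341 0.34949092 0.24649859]
```

View pics/g15.png

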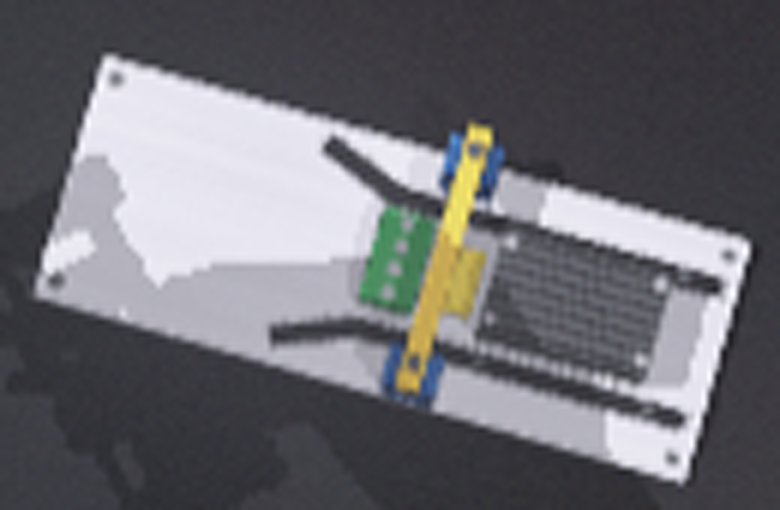

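View pics/i15.png

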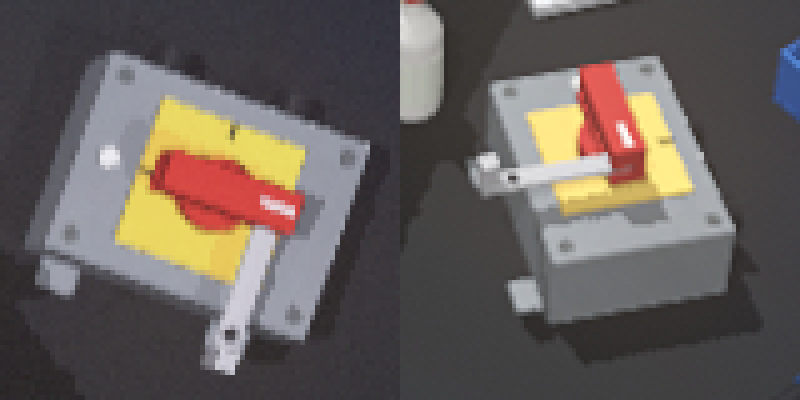

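View pics/t15.png

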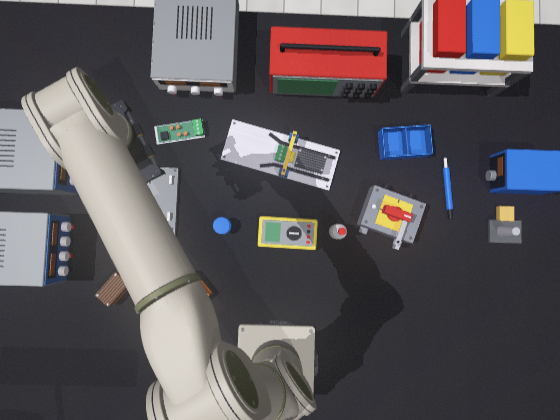

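View pics/s15.png

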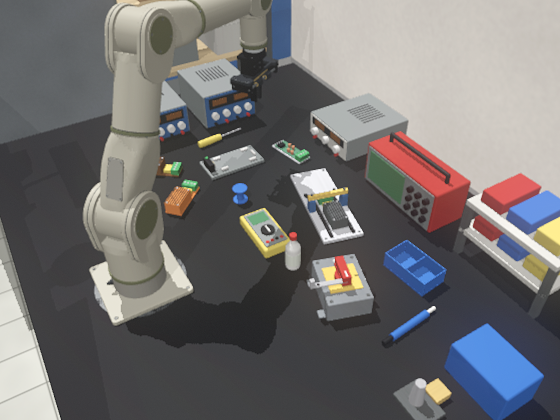

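```bash
python3 - <<'E'
from h import *
t=load("top15");s=load("side15")
O=np.array([.628,-.020]);th=np.radians(-104);U=np.array([np.cos(th),np.sin(th)]);V=np.array([-U[1],U[0]])
for n,u,v,z in[("back screw a",510,243,.054),("back b",486,318,.054),("front a",660,283,.054),("front b",641,360,.054),("top back edge a",503,230,.054),("b",480,325,.054),("top front a",672,272,.054)]:
    p=plane(t,215+u/6,110+v/6,z)[:2]-O; print(n,np.round([p@U*1e3,p@V*1e3],1))
for c,(x0,y0,x1,y1) in((t,(355,175,432,255)),(s,(300,245,380,325))):
    hsv=cv2.cvtColor(c["pixels"],cv2.COLOR_BGR2HSV);H,S,Vv=[hsv[...,k].astype(int) for k in range(3)]
    m=((H<8)|(H>172))&(S>120)&(Vv>190); roi=np.zeros(m.shape,bool);roi[y0:y1,x0:x1]=1
    ct=max(cv2.findContours((m&roi).astype(np.uint8),0,1)[0],key=cv2.contourArea)
    P=np.array([plane(c,a,b,.112)[:2] for a,b in ct[:,0]]);print(cv2.minAreaRect((P*1000).astype(np.float32)))
# hasp: lug & pivot pixel in top
l=plane(t,352+222/5,175+357/5,.105)[:2];a=plane(t,352+263/5,175+235/5,.1)[:2]
d=l-a;print("blade dir",np.degrees(np.arctan2(d[1],d[0])),l)
E
```

```text
back screw a [29.  19.6]
back b [ 27.6 -20.1]
front a [106.6  20.8]
front b [107.7 -19.2]
top back edge a [23.9 25. ]
b [ 25.7 -24.3]
top front a [110.9  27.9]
((459.64434814453125, -333.09881591796875), (77.34188079833984, 25.01436424255371), 71.52668762207031)
((460.5186767578125, -335.66864013671875), (79.58275604248047, 22.107900619506836), 71.3711929321289)
blade dir 160.81222706676863 [ 0.36345312 -0.33120809]
```

```bash
python3 -c "
from bench import r;print(r.close_job())"
```

```text
the job is handed in; nothing more can be done
None
```

The job is done in the order you asked and handed in at about 27 s. None of my final checks failed or disagreed.

- **Isolator:** I gripped the red handle and turned it anticlockwise to its stop. It measures about 89–90° from the on position in both views.
- **Hasp:** I swung it out by its lug until it hit its end stop at about 8 N. The blade measures about 89° from the handle, within measurement error of square.
- **Module:** I lifted it from the nest and set it down flat on the entry side, with the tall end towards the bar and all of it short of the bar. Then I pushed it under the bar from the terminal block. No knock showed in the force readings or in the pictures.
- **Final position:** The back of the tall body is about 24 mm past the bar's centre line, or 18 mm past its far edge. The module stands between the guides, within 1 mm of centre, and the images show it flat.
- **Rest of the bench:** Nothing else looks moved in the last pictures. The arm hid the nest area in the top view, so there I relied on the side view. The gripper was clear of everything at hand-in.

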